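# Ready a mortar prism and hold the curing chest open

## Robot

A 7-joint arm with a two-finger parallel gripper is mounted at the origin on the work surface. World frame = base frame: x ahead of the robot, y to its left, z up, the work surface at z = 0. Lengths are in m, angles in rad, forces in N, time in s.
With the tool pointing down it reaches from about 0.4 to 0.85 m from the base axis. Payload 10.4 kg.
Tool frame: the origin (TCP) lies at the very end of the fingers, on their centre line; the grasp point (between the pads) lies 19 mm behind it; z points along the fingers, x is the direction in which the jaws open and shut, and the axes are right-handed (so a half turn about z gives the same grasp; the last joint's range is limited). The gripper opens to 87 mm and grips with 3 to 60 N. Pads are 19 mm wide; open, the fingers measure 117 mm over their backs; the gripper's body (75 mm by 190 mm) begins 51 mm behind the grasp point.
Start: joints at [1.19, 0.332, -0.065, 1.46, 0.022, 1.35, -0.088], TCP at [0.219, -0.585, 0.223] pointing down, gripper open.
Joint ranges: [-2.6, 2.6], [-0.5, 2.12], [-1.47, 1.34], [0.16, 2.42], [-1.27, 4.41], [0.06, 2.06], [-2.6, 2.6]. Speed limits (rad/s): [2.22, 2.22, 2.79, 2.79, 3.14, 3.14, 3.14].

## Interface

Orientations are given as a unit quaternion [x, y, z, w].
In Python, from bench import r gives the robot as it stands. The module is installed in compiled form; this text tells all that it offers.
- The arm moves only by the tool carry_out, never from a script. Its argument "commands" is a list that holds one entry, the list of rows, each a list of 7 numbers: the closure in counts, from 0 (fully open) to 255 (shut), then the shift along the tool's x, y, z in units of 25 mm (1.0 is 25 mm), then the turn, a rotation vector about the tool's x, y, z in units of 5 degrees (1.0 is 5 degrees). A call has 1 to 12 rows; each row is the pose to reach, as a shift and turn from the pose measured when the call began, along the tool's axes at that moment; what a row does not reach only later rows make up. A row lasts 1/8 s, in which the tool goes at most 62.5 mm and 10.7 degrees, less where a joint would pass 70% of its speed; a pose out of reach is approached as far as the arm can. A call with a gripper value outside its range is refused whole. The fingers move at their own pace and stop on an object; "grip_force" is the grip in N (left out, the last holds). Time passes only in rows, so rows that repeat a pose let the fingers close. It gives the time, the measured TCP pose, the force and the opening at its end, in the units of the state.
- r.read_state(): the state, without advancing time (a new reading comes with each control period).
- r.camera(name): name is "side" or "top" or "wrist"; returns the picture (400x640x3 uint8, blue, green, red); there is no depth.
- r.camera_info(name): a dict with "fx", "fy", "cx", "cy" (pixels), "origin" and "rotation" of the camera in the world. Camera axes: x right, y down, z forward; pixel columns grow to the right and rows downward; lengths in m; the calibration is good to about 2 mm. A picture is of the moment at which its call begins: read the wrist's pose just before it. camera_info takes no time and is no camera call; for the wrist camera it gives the pose at the moment of the call.
- r.close_job(): hands the job in, once; it reports no verdict.
The state is a dict: "time": time; "joint_positions": joint angles; "joint_vel": joint speeds; "joint_torque": joint torques, N m; "ee_pos": TCP position; "eef_rot": TCP orientation; "ft_force": force on the tool from outside, world axes, zero at the start; "torque": the same for the moment, N m; "width": finger opening in m.
Only numpy, scipy, OpenCV 4.12 (cv2) and the standard library are available. Lean on these libraries where they do the work, as an engineer would, in place of code of your own. Each camera call takes 0.05 s, during which the arm holds its last target.

## Task

Lay the pale grey mortar prism across the two yellow bars of the raised loading stand, centred on them so that both ends overhang equally, and set it down without dropping it. Then lift the green lid of the curing chest to 45 degrees (the red marks on its side scales) and keep it there so that I can load the chest with both hands: it falls shut by itself, so do not let it drop, and finish with the gripper still holding it open. Leave all the other things on the bench where they are.

Things in the scene. Friction and masses are not known exactly. Their poses are not given: they have to be found in the camera images.
- prism_mid (a point): Centre of the pale grey mortar prism, a loose bar 160 x 40 x 40 mm, 0.45 to 0.65 kg, lying on the bench. Its x axis runs along the 160 mm length, z up; it may be gripped across its 40 mm width. Not to be confused with the red brick prism of the same size
- stand_top (a point): Fixed loading stand: dark base (100 x 160 x 12 mm), two posts with yellow bars on top. Point: midway between the bars, level with their tops, 70 mm above the bench. y runs from bar to bar, x along each bar, z up. Bars at y = -50 and +50 mm, each 12 (y) x 54 (x) x 12 mm; posts 30 (x) x 10 (y) mm. A prism laid properly lies along y, its centre 20 mm above this point
- chest_hinge (a point): Point on the lid's hinge line, at its middle, 120 mm above the bench, on the rear face of the fixed white curing chest (200 (x) x 260 (y) x 115 mm high, open box). Axes are the chest's: x from front to rear, y along the hinge, z up; they do not turn with the lid. Each side has a quarter-circle scale (look only, touches nothing), 100 mm radius, with a red mark at 45 degrees
- lid (a joint): Opening angle of the lid, rad: 0 closed (level, the start), growing as its front edge rises; 0.785 is 45 degrees, stop at 1.4. Flat green panel 198 x 252 x 13 mm, 0.5 to 0.7 kg, hinge almost frictionless: falls shut from any angle when let go. About 3 N upwards at the grip carries it
- lid_grip (a point): Centre of the lid's black grip: a drum, 24 mm diameter, 30 mm long along the chest's y, on a steel arm (14 mm wide, 8 mm thick) 45 mm in front of the lid's front edge. It lies 245 mm from chest_hinge, straight to the front and level with it when closed; it turns with the lid. Can be pinched from above on its two flat ends (it then pivots between the fingers) or lifted from beneath
- brick_mid (a point): a bystander, loose; this point lies at its middle; red brick prism, 160 x 40 x 40 mm, x along its length, lying near the grey one
- dish_mid (a point): a bystander, loose; this point lies at its middle; small round steel dish, 70 mm across, 22 mm high, just beyond the loading stand
- jar_mid (a point): a bystander, loose; this point lies at its middle; amber jar, 60 mm across, 90 mm high
- mallet_mid (a point): a bystander, loose; this point lies at its middle; hammer-shaped mallet with a wooden handle, lying, x along its handle
- brush_mid (a point): a bystander, loose; this point lies at its middle; hand brush, lying, x along its handle
- cup_mid (a point): a bystander, loose; this point lies at its middle; blue measuring cup, 72 mm across, 80 mm high
Things that resemble listed ones, but are neither listed nor needed, are in the scene too. Leave any pink look-alike of the part that bears stand_top alone.

How it is judged:
By the outcome, as a careful person would: the job done as asked, in the order asked, and still so for the second after the job is handed in, while the arm keeps its last pose, push and grip.
It also fails if it takes over 54 s, if anything falls off the work surface, if the arm or the gripper's body presses on something with over 40 N, if the wrist force passes 120 N, or if a joint passes its speed limit or range.

## Working session

There is one attempt and no reset: what is moved stays moved. The work goes in short steps, Python scripts to look and compute and a tool call to move; the robot and the scene stay as the last step left them, time stands still between calls to the robot, and variables do not carry over. Pictures are saved under pics/ and viewed, and the job is handed in when it is done.

Besides the shell and the picture viewer there is one more tool, called after "Request:" by a JSON object that holds its "method" and its "body". carry_out: Moves the arm, as the interface text tells. Its arguments: {"type":"object","properties":{"commands":{"type":"array"},"grip_force":{"type":"number"}},"required":["commands"]}

```bash
mkdir -p pics; python3 - <<'E'
from bench import r
import cv2
s=r.read_state()
print({k:s[k] for k in s})
for n in("side","top","wrist"):
    i=r.camera_info(n);print(n,i)
    cv2.imwrite(f"pics/a_{n}.png",r.camera(n))
E
```

```text
{'time': 0.0, 'joint_positions': array([ 1.19037555,  0.33287695, -0.0647052 ,  1.46097722,  0.02164047,
        1.34987153, -0.08850294]), 'joint_vel': array([ 4.99827550e-04,  9.91755310e-05, -9.88060060e-04, -8.44347236e-04,
        1.61288028e-04, -2.23248260e-03,  3.53671890e-04]), 'joint_torque': array([-8.51869790e-04, -6.23252892e+01,  2.38920422e-02, -3.89893985e+01,
       -6.14648801e-02,  3.98844620e-02,  1.31796151e-04]), 'ee_pos': array([ 0.21874232, -0.58505079,  0.22173365]), 'eef_rot': array([ 8.21664080e-01, -5.69971600e-01, -6.18305560e-04, -3.65310451e-04]), 'ft_force': array([-0.01105416,  0.13386222,  0.39462726]), 'torque': array([-0.02031162,  0.00354602, -0.00716419]), 'width': 0.08705384579359446}
side {'fx': 400.0488556811278, 'fy': 400.0488556811278, 'cx': 313.74918207807195, 'cy': 195.19519262948967, 'origin': array([ 0.54856192, -1.05162441,  1.25315451]), 'rotation': array([ 0.93266157, -0.01063988, -0.00197687, -0.36059018])}
top {'fx': 508.6796668494172, 'fy': 508.6796668494172, 'cx': 320.04584652568207, 'cy': 200.2570801833022, 'origin': array([0.26543115, 0.01303802, 1.76203195]), 'rotation': array([ 0.70850996, -0.6999032 ,  0.07129138, -0.05537769])}
wrist {'fx': 281.54879417685595, 'fy': 281.54879417685595, 'cx': 319.69779435943036, 'cy': 195.2383294450978, 'origin': array([ 0.28467946, -0.56123577,  0.38384246]), 'rotation': array([ 0.81499835, -0.56470438, -0.0746799 ,  0.10634641])}
```

View pics/a_side.png

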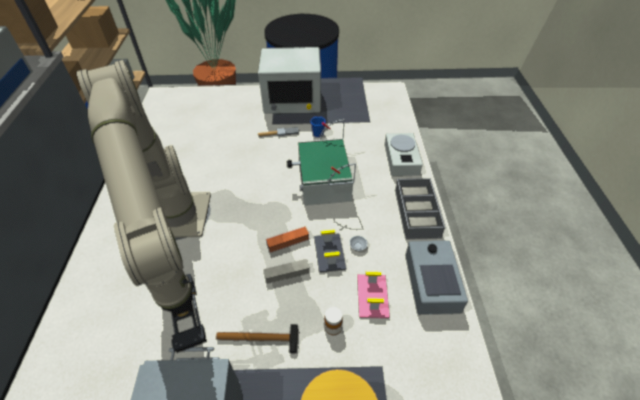

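View pics/a_top.png

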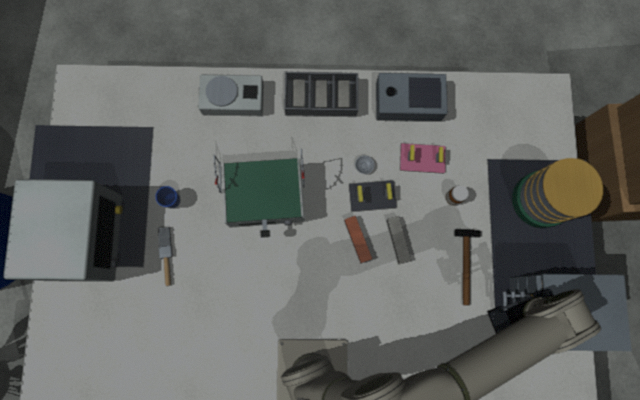

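View pics/a_wrist.png

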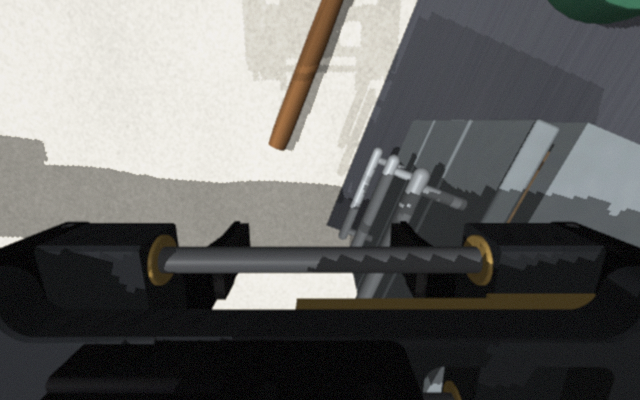

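The top view shows the grey prism at about (400,240), and its look-alike is the red brick at (358,240). The dark stand with yellow bars is at (374,194), and the pink look-alike is at (424,157). The chest lid is at (263,190) with its black grip near (265,232). I'm choosing the grey prism and the dark stand, and will check both in a close crop.

```bash
python3 - <<'E'
import cv2,numpy as np
t=cv2.imread("pics/a_top.png");s=cv2.imread("pics/a_side.png")
a=cv2.resize(t[130:280,200:460],None,fx=3,fy=3,interpolation=cv2.INTER_CUBIC)
b=cv2.resize(s[110:300,250:420],None,fx=3,fy=3,interpolation=cv2.INTER_CUBIC)
cv2.imwrite("pics/c_top.png",a);cv2.imwrite("pics/c_side.png",b)
E
```

```text
(no output)
```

View pics/c_top.png

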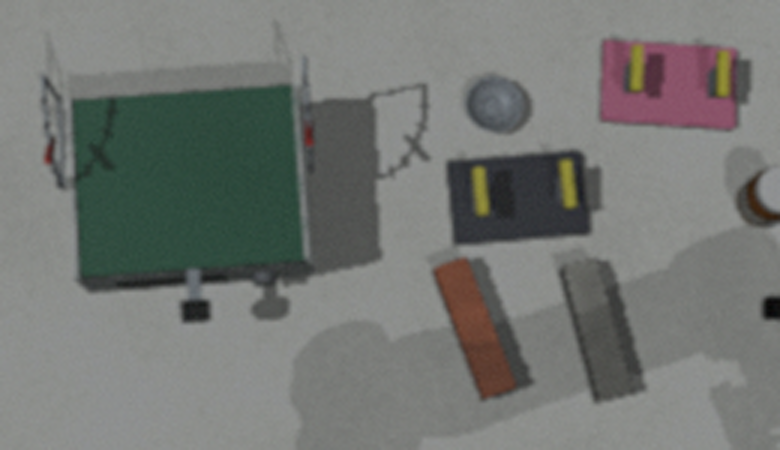

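View pics/c_side.png

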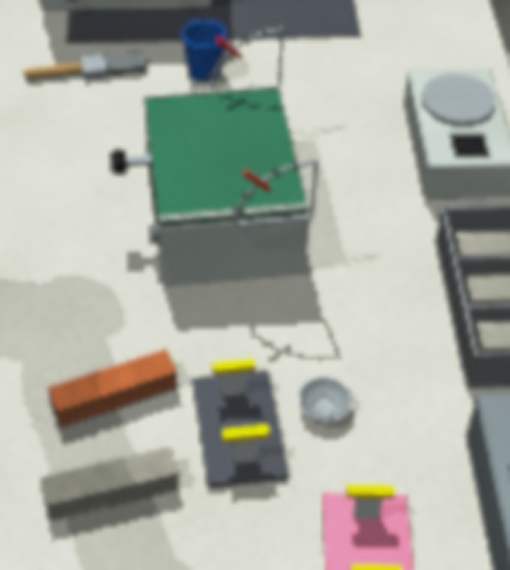

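The crops confirm it. The pale grey prism is the bar at crop (600,330), with the red brick to its left. The dark stand has yellow bars at crop (481,192) and (568,184), and the steel dish is just beyond it. The grip drum is at crop (196,311), and what looks like a second one at (270,305) is its shadow. Next I'll measure.

```bash
cat > h.py <<'E'
import numpy as np,cv2
from scipy.spatial.transform import Rotation as R
def ray(info,uv):
    d=np.array([(uv[0]-info['cx'])/info['fx'],(uv[1]-info['cy'])/info['fy'],1.])
    return np.array(info['origin']),R.from_quat(info['rotation']).apply(d)
def onz(info,uv,z):
    o,d=ray(info,uv);return o+d*(z-o[2])/d[2]
def tri(i1,u1,i2,u2):
    o1,d1=ray(i1,u1);o2,d2=ray(i2,u2);d1/=np.linalg.norm(d1);d2/=np.linalg.norm(d2)
    A=np.stack([d1,-d2],1);s=np.linalg.lstsq(A,o2-o1,rcond=None)[0]
    a=o1+s[0]*d1;b=o2+s[1]*d2;return (a+b)/2,np.linalg.norm(a-b)
def proj(i,p):
    c=R.from_quat(i['rotation']).inv().apply(np.array(p)-i['origin']);return np.array([i['cx']+i['fx']*c[0]/c[2],i['cy']+i['fy']*c[1]/c[2]])
def blobs(m,amin=10):
    n,l,s,c=cv2.connectedComponentsWithStats(m.astype(np.uint8))
    return [(s[k,4],c[k],s[k,:4]) for k in range(1,n) if s[k,4]>=amin]
E
python3 - <<'E'
from bench import r
from h import *
T=r.camera_info("top");S=r.camera_info("side")
t=cv2.imread("pics/a_top.png");s=cv2.imread("pics/a_side.png")
for im,I in((t,T),(s,S)):
    h=cv2.cvtColor(im,cv2.COLOR_BGR2HSV)
    m=(h[...,0]>22)&(h[...,0]<34)&(h[...,1]>140)&(h[...,2]>90)
    print('yellow');[print(a,c,b,onz(I,c,.07)) for a,c,b in blobs(m,12)]
    m=(h[...,0]<14)&(h[...,1]>120)&(h[...,2]>70)
    print('red');[print(a,c,b,onz(I,c,.04)) for a,c,b in blobs(m,60)]
    m=(h[...,0]>65)&(h[...,0]<85)&(h[...,1]>90)
    print('green')
    n,l,st,ce=cv2.connectedComponentsWithStats(m.astype(np.uint8))
    for k in range(1,n):
        if st[k,4]>300:
            c=cv2.findContours((l==k).astype(np.uint8),0,2)[0][0];q=cv2.minAreaRect(c)
            print(st[k],cv2.boxPoints(q).tolist(),[onz(I,p,.13).round(4).tolist() for p in cv2.boxPoints(q)])
# prism corner top-face picks in top crop
for u in [(568,262),(607,258),(640,388),(600,402)]:
    p=(200+u[0]/3,130+u[1]/3);print('prism',onz(T,p,.04))
print('grip',tri(T,(200+196/3,130+311/3),S,(250+119/3,110+161/3)),onz(T,(200+196/3,130+311/3),.12))
E
```

```text
yellow
41 [411.90243902 152.56097561] [410 146   4  14] [ 0.74455963 -0.33937238  0.07      ]
51 [440.47058824 154.76470588] [439 148   4  14] [ 0.73833491 -0.43840884  0.07      ]
48 [388.875      191.14583333] [387 184   5  15] [ 0.60741082 -0.25762165  0.07      ]
38 [359.81578947 193.        ] [358 186   5  15] [ 0.59952129 -0.15849101  0.07      ]
red
427 [357.27868852 237.60421546] [346 217  25  45] [ 0.45067556 -0.15228615  0.04      ]
green
[ 226  159   74   62 3130] [[223.28109741210938, 164.17459106445312], [295.5527038574219, 158.88641357421875], [299.7154235839844, 215.77694702148438], [227.44381713867188, 221.06512451171875]] [[0.6777, 0.2972, 0.13], [0.6995, 0.0601, 0.13], [0.5096, 0.043, 0.13], [0.4892, 0.2755, 0.13]]
[512 172  46  56 463] [[503.4634094238281, 185.17071533203125], [532.8244018554688, 171.61947631835938], [557.029296875, 224.06338500976562], [527.6682739257812, 237.6146240234375]] [[0.6211, -0.6286, 0.13], [0.6687, -0.7298, 0.13], [0.4937, -0.7983, 0.13], [0.448, -0.6985, 0.13]]
yellow
22 [308.5        105.72727273] [307 103   4   6] [0.5397791  0.63130
[... 974 characters left out ...]
, [234.0, 39.0], [199.0, 39.0]] [[-0.2004, 1.8046, 0.13], [0.0413, 1.7933, 0.13], [0.1064, 1.2301, 0.13], [-0.1017, 1.2387, 0.13]]
[ 299  140   49   41 1534] [[298.5573425292969, 143.13113403320312], [344.9917907714844, 138.90982055664062], [348.4344177246094, 176.7786865234375], [301.9999694824219, 181.0]] [[0.4948, 0.2742, 0.13], [0.6964, 0.2959, 0.13], [0.6935, 0.0639, 0.13], [0.5099, 0.046, 0.13]]
prism [ 0.52184119 -0.26270664  0.04      ]
prism [ 0.5270771  -0.30758625  0.04      ]
prism [ 0.37929541 -0.34217694  0.04      ]
prism [ 0.36307753 -0.29658497  0.04      ]
grip (array([0.45482923, 0.15399975, 0.12176525]), np.float64(0.007980141718124969)) [0.45108776 0.15334552 0.12      ]
```

The helper below converts a world target into units of the current tool frame. I'll write the move numbers by hand from it.

```bash
cat > d.py <<'E'
import sys
from bench import r
from h import *
def delta(x,y,z,jaw):
    s=r.read_state();p=s['ee_pos'];q=R.from_quat(s['eef_rot'])
    a=np.radians(jaw);X=np.array([np.cos(a),np.sin(a),0]);Z=np.array([0,0,-1.]);Y=np.cross(Z,X)
    Rt=R.from_matrix(np.stack([X,Y,Z],1))
    return q.inv().apply(np.array([x,y,z])-p)/.025,np.degrees((q.inv()*Rt).as_rotvec())/5
if __name__=="__main__":
    print(*[v.round(2) for v in delta(*map(float,sys.argv[1:5]))])
E
python3 d.py .38 -.317 .22 -77.5
```

```text
[-7.79 -9.8   0.09] [0.   0.01 1.6 ]
```

Request:
{"method": "carry_out", "body": {"commands": [[[0,-1.6,-1.9,0,0,0,0.3],[0,-3.2,-3.9,0,0,0,0.6],[0,-4.7,-5.9,0,0,0,0.9],[0,-6.3,-7.9,0,0,0,1.3],[0,-7.8,-9.8,0,0,0,1.6],[0,-7.8,-9.8,0,0,0,1.6],[0,-7.8,-9.8,0,0,0,1.6]]], "grip_force": 25}}

```text
time: 1.02
ee_pos: [0.3796, -0.3172, 0.2221]
eef_rot: [0.78, -0.626, -0.001, -0.0]
ft_force: [-0.9, -0.4, 0.3]
width: 0.087
```

```bash
python3 - <<'E'
from bench import r
from h import *
import pickle
s=r.read_state();W=r.camera_info("wrist");im=r.camera("wrist");cv2.imwrite("pics/b_w.png",im);pickle.dump(W,open("b_w.pkl","wb"))
print(s['time'],s['ee_pos'],s['eef_rot'],s['joint_positions'])
E
```

```text
1.025 [ 0.37956758 -0.31715851  0.22205821] [ 7.79950435e-01 -6.25841064e-01 -5.30193018e-04 -2.57477810e-06] [ 0.86929326  0.06112028 -0.27506523  1.78397654  0.01712447  1.2998825
 -0.76230348]
```

View pics/b_w.png

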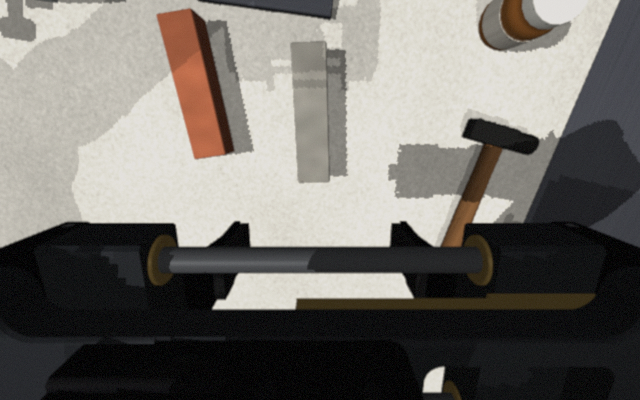

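The wrist view shows the grey prism upright, with corners near (292,42), (325,42), (328,181) and (298,182). The brick is clear to its left. I'll zoom in for exact corners.

```bash
python3 - <<'E'
from h import *
im=cv2.imread("pics/b_w.png")
cv2.imwrite("pics/b_c.png",cv2.resize(im[30:195,260:380],None,fx=3.6,fy=3.6,interpolation=cv2.INTER_CUBIC))
E
```

```text
(no output)
```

View pics/b_c.png

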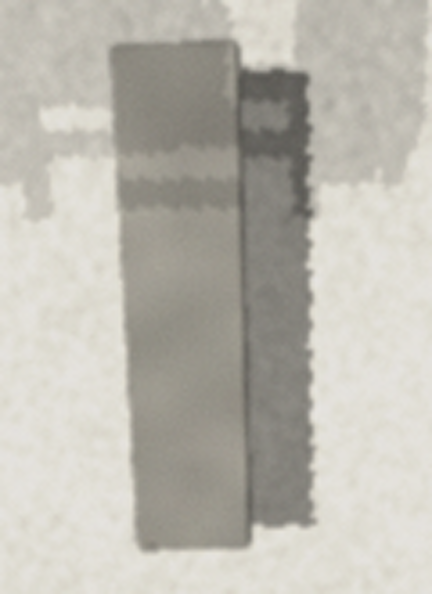

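```bash
python3 - <<'E'
from h import *
import pickle
W=pickle.load(open("b_w.pkl","rb"))
P=[onz(W,(260+u/3.6,30+v/3.6),.04) for u,v in [(110,43),(238,40),(245,546),(137,548)]]
for p in P: print(p.round(4))
P=np.array(P);e=(P[0]+P[1]-P[2]-P[3])/2;print('c',P.mean(0),'len',np.linalg.norm(e),'ang',np.degrees(np.arctan2(e[1],e[0])),np.linalg.norm(P[0]-P[1]),np.linalg.norm(P[2]-P[3]))
for j in(-76,-77,-78):
  pass
E
python3 d.py .445 -.302 .06 -77.5
```

```text
[ 0.5225 -0.2527  0.04  ]
[ 0.5318 -0.2908  0.04  ]
[ 0.3778 -0.3286  0.04  ]
[ 0.369  -0.2922  0.04  ]
c [ 0.45026541 -0.29108003  0.04      ] len 0.15848469954829622 ang 14.097533624080423 0.039263151514500993 0.03748486666931982
[-0.04 -2.71  6.48] [ 0.01  0.01 -0.02]
```

```bash
python3 d.py .450 -.291 .06 -76;python3 d.py .450 -.291 .008 -76
```

```text
[-0.43 -3.    6.48] [ 0.01  0.01 -0.32]
[-0.43 -3.01  8.56] [ 0.01  0.01 -0.32]
```

Request:
{"method": "carry_out", "body": {"commands": [[[0,-0.2,-1.5,0.5,0,0,-0.2],[0,-0.4,-3.0,2.0,0,0,-0.3],[0,-0.4,-3.0,4.0,0,0,-0.3],[0,-0.4,-3.0,6.0,0,0,-0.3],[0,-0.4,-3.0,7.2,0,0,-0.3],[0,-0.4,-3.0,8.0,0,0,-0.3],[0,-0.4,-3.0,8.5,0,0,-0.3],[0,-0.4,-3.0,8.5,0,0,-0.3]]]}}

```text
time: 2.08
ee_pos: [0.4492, -0.2924, 0.0088]
eef_rot: [0.787, -0.617, -0.001, 0.0]
ft_force: [-0.2, -0.6, -0.3]
width: 0.087
```

```bash
python3 - <<'E'
from bench import r
from h import *
im=r.camera("wrist");cv2.imwrite("pics/d_w.png",im)
E
```

```text
(no output)
```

View pics/d_w.png

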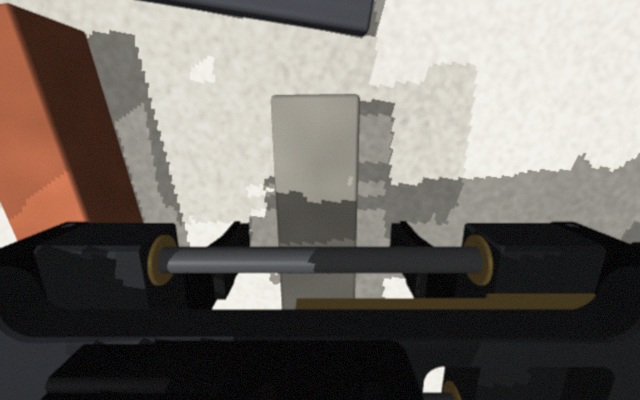

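The prism sits between the fingers, nearly centred and parallel to them, with its far end at (272–358, 97). I'll close the gripper.

Request:
{"method": "carry_out", "body": {"commands": [[[255,0,0,0,0,0,0],[255,0,0,0,0,0,0],[255,0,0,0,0,0,0],[255,0,0,0,0,0,0],[255,0,0,0,0,0,0],[255,0,0,0,0,0,0]]], "grip_force": 40}}

```text
time: 2.88
ee_pos: [0.4498, -0.292, 0.0096]
eef_rot: [0.787, -0.617, -0.001, -0.0]
ft_force: [-1.5, 2.5, 2.9]
width: 0.0394
```

```bash
python3 - <<'E'
from bench import r
from h import *
import pickle
s=r.read_state();W=r.camera_info("wrist");im=r.camera("wrist");cv2.imwrite("pics/e_w.png",im);pickle.dump((W,s['ee_pos'],s['eef_rot']),open("e_w.pkl","wb"))
print(s['width'],s['time'])
cv2.imwrite("pics/e_c.png",cv2.resize(im[80:240,240:400],None,fx=3.5,fy=3.5,interpolation=cv2.INTER_CUBIC))
E
python3 d.py .604 -.208 .16 4.6
```

```text
0.0393702532421583 2.875
[-1.79 -6.79 -6.02] [ -0.     0.02 -16.14]
```

View pics/e_c.png

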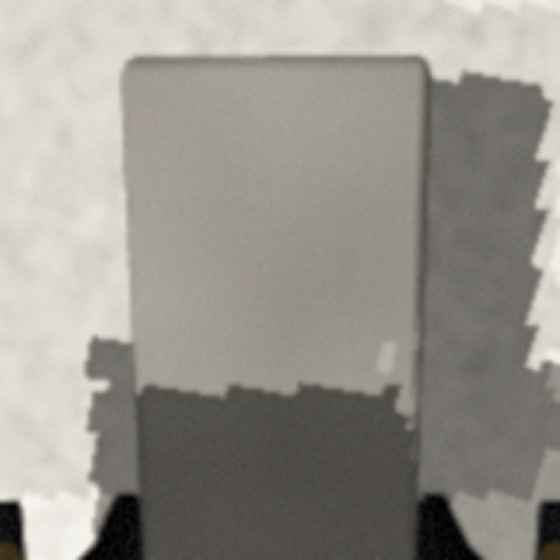

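```bash
python3 - <<'E'
from h import *
import pickle
W,p,q=pickle.load(open("e_w.pkl","rb"))
for u,v in[(125,60),(428,60)]:
    e=onz(W,(240+u/3.5,80+v/3.5),.04);print(e,R.from_quat(q).inv().apply(e-p))
# previous estimate
print(R.from_quat(q).inv().apply(np.array([.45026,-.29108,.04])-p))
E
```

```text
[ 0.52295214 -0.25441481  0.04      ] [-0.0189856  -0.07999538 -0.03043625]
[ 0.53216709 -0.29159107  0.04      ] [ 0.01931564 -0.08002493 -0.03049674]
[-0.00082514 -0.00063117 -0.03038076]
```

```bash
python3 d.py .53 -.205 .19 4.6; python3 - <<'E'
from bench import r
from h import *
T=r.camera_info("top");S=r.camera_info("side")
print(tri(T,(388.9,191.1),S,(331.6,253.3)),tri(T,(359.8,193),S,(327.9,231.8)))
E
```

```text
[-2.62 -3.94 -7.22] [ -0.     0.02 -16.14]
(array([ 0.60997261, -0.25699501,  0.07193954]), np.float64(0.00556156845843313)) (array([ 0.60200364, -0.15842773,  0.06718796]), np.float64(0.0038399199024231625))
```

Request:
{"method": "carry_out", "body": {"commands": [[[255,0,0,-0.8,0,0,0],[255,0,0,-2.5,0,0,0],[255,0,0,-4.5,0,0,-1.0],[255,-0.4,-0.6,-6.3,0,0,-3.0],[255,-0.9,-1.3,-7.2,0,0,-5.0],[255,-1.3,-2.0,-7.2,0,0,-7.0],[255,-1.7,-2.6,-7.2,0,0,-9.0],[255,-2.2,-3.3,-7.2,0,0,-11.0],[255,-2.6,-3.9,-7.2,0,0,-13.0],[255,-2.6,-3.9,-7.2,0,0,-15.0],[255,-2.6,-3.9,-7.2,0,0,-16.1],[255,-2.6,-3.9,-7.2,0,0,-16.1]]]}}

```text
time: 4.42
ee_pos: [0.5286, -0.2058, 0.1888]
eef_rot: [0.999, 0.038, -0.001, -0.001]
ft_force: [-0.5, 0.2, -4.9]
width: 0.0398
```

```bash
python3 - <<'E'
from bench import r
from h import *
import pickle
s=r.read_state();W=r.camera_info("wrist");im=r.camera("wrist");cv2.imwrite("pics/f_w.png",im);pickle.dump((W,s['ee_pos'],s['eef_rot']),open("f_w.pkl","wb"))
print(s['width'],s['time'],s['ee_pos'],s['joint_vel'].round(3))
h=cv2.cvtColor(im,cv2.COLOR_BGR2HSV)
m=(h[...,0]>22)&(h[...,0]<34)&(h[...,1]>140)&(h[...,2]>90)
for a,c,b in blobs(m,60): print(a,c,b,onz(W,c,.07))
E
```

```text
0.03979552311926924 4.425 [ 0.5285978  -0.20579363  0.1887944 ] [-0.004 -0.003  0.007 -0.001 -0.002 -0.001 -0.055]
729 [397.45679012 146.67215364] [370 140  57  15] [ 0.60139616 -0.15533085  0.07      ]
226 [384.53539823 238.12389381] [373 232  21  15] [ 0.60181072 -0.25279852  0.07      ]
85 [494.55294118 381.11764706] [490 374  10  14] [ 0.76446866 -0.4329506   0.07      ]
```

View pics/f_w.png

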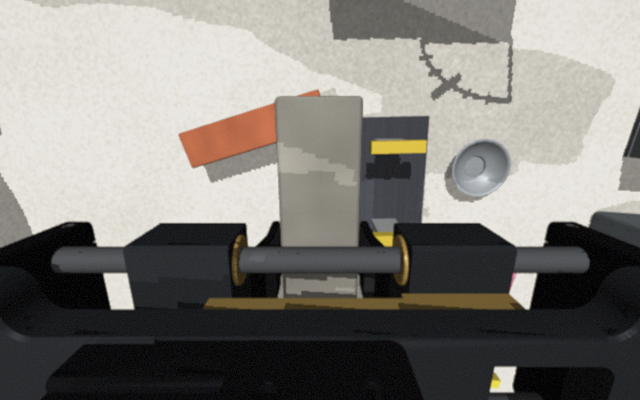

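The far bar is fully visible at (370–427, 140–155), but the near bar is half hidden by the gripper. I'll shift back toward −y to see both.

Request:
{"method": "carry_out", "body": {"commands": [[[255,-0.2,1.6,0,0,0,0],[255,-0.4,3.2,0,0,0,0],[255,-0.4,3.2,0,0,0,0],[255,-0.4,3.2,0,0,0,0]]]}}

```text
time: 4.97
ee_pos: [0.5246, -0.2858, 0.1885]
eef_rot: [0.999, 0.036, -0.001, -0.001]
ft_force: [0.2, 0.6, -4.4]
width: 0.0396
```

```bash
python3 - <<'E'
from bench import r
from h import *
import pickle
s=r.read_state();W=r.camera_info("wrist");im=r.camera("wrist");cv2.imwrite("pics/g_w.png",im);pickle.dump((W,s['ee_pos'],s['eef_rot']),open("g_w.pkl","wb"))
print(s['width'],s['time'],s['ee_pos'],s['joint_vel'].round(3))
h=cv2.cvtColor(im,cv2.COLOR_BGR2HSV)
m=(h[...,0]>22)&(h[...,0]<34)&(h[...,1]>140)&(h[...,2]>90)
for a,c,b in blobs(m,60): print(a,c,b,onz(W,c,.07))
cv2.imwrite("pics/g_c.png",cv2.resize(im[30:230,260:480],None,fx=3,fy=3,interpolation=cv2.INTER_CUBIC))
E
```

```text
0.03960419663617624 4.975 [ 0.52458943 -0.28584405  0.18850841] [-0.013 -0.009 -0.017  0.004 -0.001 -0.001  0.007]
921 [414.56677524  59.16178067] [385  51  60  17] [ 0.60164763 -0.1559011   0.07      ]
724 [407.93093923 166.85359116] [381 160  55  15] [ 0.61074124 -0.25461535  0.07      ]
92 [523.15217391 244.5       ] [510 242  31   5] [ 0.74741168 -0.32909296  0.07      ]
```

View pics/g_c.png

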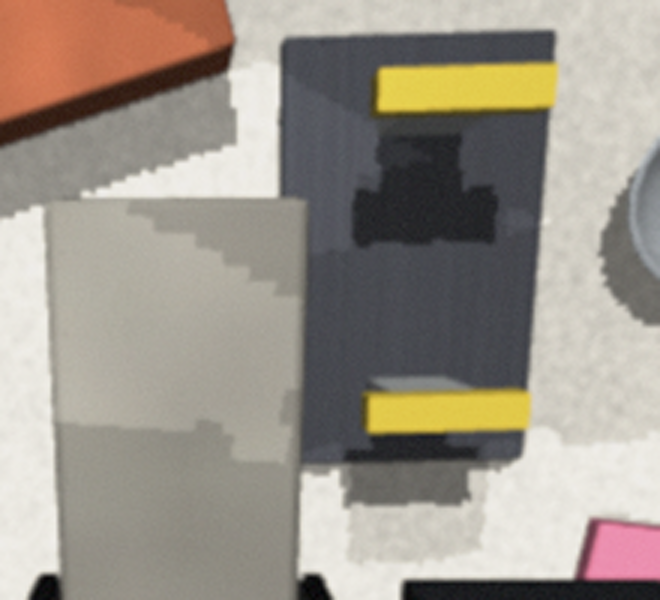

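Both bars are visible at crop (466,88) and (447,411). The wrist estimate puts the centre at about (0.606,−0.206) with a stand angle near 5.3°, which agrees with the top and side views to about 3 mm.

```bash
python3 d.py .606 -.2065 .1885 5.3;python3 d.py .606 -.2065 .086 5.3
```

```text
[ 3.47 -2.9   0.01] [-0.03  0.03 -0.21]
[ 3.48 -2.89  4.11] [-0.03  0.03 -0.21]
```

Request:
{"method": "carry_out", "body": {"commands": [[[255,1.5,-1.3,0,0,0,-0.1],[255,3.0,-2.5,0,0,0,-0.2],[255,3.48,-2.9,1.0,0,0,-0.2],[255,3.48,-2.9,2.4,0,0,-0.2],[255,3.48,-2.9,3.4,0,0,-0.2],[255,3.48,-2.9,3.9,0,0,-0.2],[255,3.48,-2.9,3.9,0,0,-0.2],[255,3.48,-2.9,3.9,0,0,-0.2]]]}}

```text
time: 6.02
ee_pos: [0.6068, -0.2063, 0.0925]
eef_rot: [0.999, 0.046, -0.0, -0.001]
ft_force: [-1.0, 0.4, -5.2]
width: 0.0399
```

```bash
python3 d.py .606 -.2065 .0796 5.3; python3 - <<'E'
from bench import r
from h import *
print(r.read_state()['ee_pos'],r.read_state()['ft_force'])
s=r.camera("side");t=r.camera("top")
a=cv2.resize(s[200:300,270:400],(520,400),interpolation=cv2.INTER_CUBIC)
b=cv2.resize(t[150:250,320:420],(280*1,280),interpolation=cv2.INTER_CUBIC)
o=np.zeros((400,800,3),np.uint8);o[:,:520]=a;o[:280,520:]=b
cv2.imwrite("pics/i.png",o)
E
```

```text
[-0.03  0.01  0.52] [-0.02  0.01 -0.01]
[ 0.60676466 -0.20630547  0.09251272] [-0.98437805  0.43183748 -5.23565915]
```

View pics/i.png

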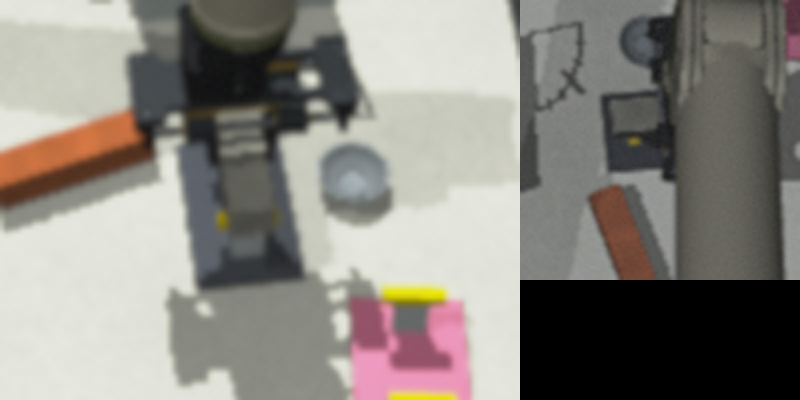

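The side view shows the held prism above the bars, with the near bar showing on both sides of it at crop (222,218) and (277,218). I'll lower it gently.

Request:
{"method": "carry_out", "body": {"commands": [[[255,0,0,0.2,0,0,0],[255,0,0,0.35,0,0,0],[255,0,0,0.45,0,0,0],[255,0,0,0.5,0,0,0],[255,0,0,0.5,0,0,0]]]}}

```text
time: 6.75
ee_pos: [0.6067, -0.2065, 0.08]
eef_rot: [0.999, 0.046, -0.0, -0.001]
ft_force: [-0.7, -0.2, -4.5]
width: 0.0399
```

Request:
{"method": "carry_out", "body": {"commands": [[[255,0,0,0.05,0,0,0],[255,0,0,0.08,0,0,0],[255,0,0,0.08,0,0,0]]]}}

```text
time: 7.12
ee_pos: [0.6068, -0.2065, 0.0796]
eef_rot: [0.999, 0.046, -0.0, -0.001]
ft_force: [-6.4, 1.9, 10.1]
width: 0.0395
```

The prism has touched down, so I'll release it and lift straight up.

Request:
{"method": "carry_out", "body": {"commands": [[[200,0,0,-0.02,0,0,0],[140,0,0,-0.02,0,0,0],[60,0,0,-0.02,0,0,0],[0,0,0,-0.02,0,0,0],[0,0,0,-0.02,0,0,0],[0,0,0,-0.02,0,0,0]]]}}

```text
time: 7.88
ee_pos: [0.607, -0.2065, 0.0803]
eef_rot: [0.999, 0.046, 0.0, -0.0]
ft_force: [-0.1, 0.4, -0.7]
width: 0.0717
```

Request:
{"method": "carry_out", "body": {"commands": [[[0,0,0,-0.5,0,0,0],[0,0,0,-1.5,0,0,0],[0,0,0,-3.0,0,0,0],[0,0,0.8,-5.0,0,0,0],[0,0,1.6,-6.0,0,0,0],[0,0,1.6,-6.0,0,0,0],[0,0,1.6,-6.0,0,0,0]]]}}

```text
time: 8.75
ee_pos: [0.6104, -0.2456, 0.2297]
eef_rot: [0.999, 0.046, -0.0, -0.001]
ft_force: [0.0, 0.6, -0.2]
width: 0.0872
```

```bash
python3 - <<'E'
from bench import r
from h import *
import pickle
s=r.read_state();W=r.camera_info("wrist");im=r.camera("wrist");cv2.imwrite("pics/j_w.png",im);pickle.dump((W,s['ee_pos'],s['eef_rot']),open("j_w.pkl","wb"))
print(s['width'],s['time'],s['ee_pos'])
cv2.imwrite("pics/j_c.png",cv2.resize(im[0:240,220:420],None,fx=2.5,fy=2.5,interpolation=cv2.INTER_CUBIC))
E
```

```text
0.08723115455787882 8.75 [ 0.61037977 -0.24555622  0.22973067]
```

View pics/j_w.png

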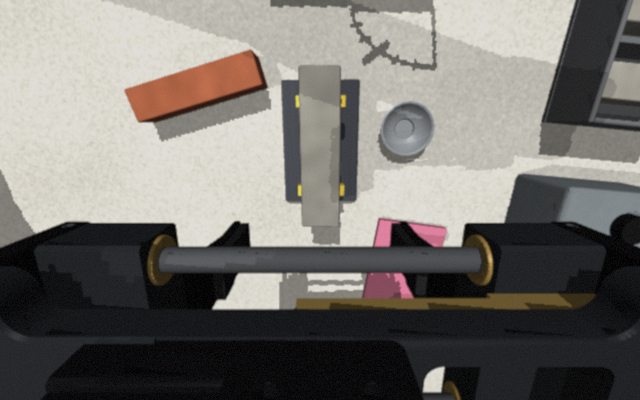

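View pics/j_c.png

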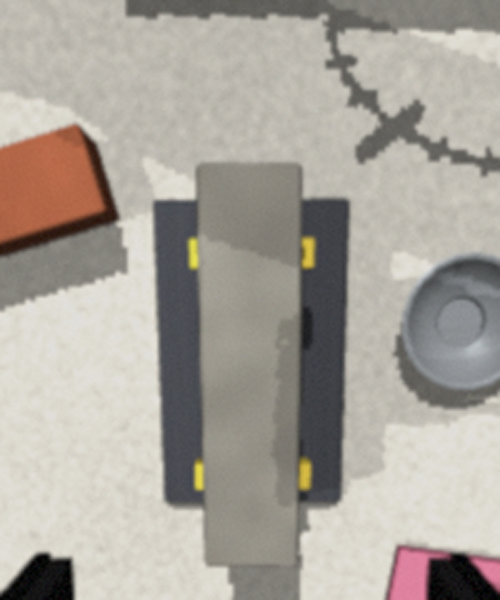

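```bash
python3 - <<'E'
from h import *
import pickle
W,p,q=pickle.load(open("j_w.pkl","rb"))
f=lambda u,v,z:onz(W,(220+u/2.5,v/2.5),z)
a,b=f(249.5,163,.11),f(251,566,.11);c,d=f(252,253,.07),f(253,475.5,.07)
P=(a+b)/2;B=(c+d)/2
print(a,b,np.linalg.norm(a-b),'prism',P);print(c,d,np.linalg.norm(c-d),'bars',B)
y=(c-d)[:2];y/=np.linalg.norm(y);print('along',(P-B)[:2]@y,'across',(P-B)[:2]@[y[1],-y[0]])
E
python3 d.py .40 .15 .30 96
```

```text
[ 0.59942885 -0.12707591  0.11      ] [ 0.61473778 -0.28484086  0.11      ] 0.15850596224479704 prism [ 0.60708332 -0.20595839  0.11      ]
[ 0.60318221 -0.1558664   0.07      ] [ 0.61295548 -0.25493628  0.07      ] 0.09955077995032262 bars [ 0.60806885 -0.20540134  0.07      ]
along -0.0004576003080998424 across -0.0010354576452508142
[ -6.92 -16.52  -2.79] [-3.000e-02 -1.000e-02 -1.814e+01]
```

The prism is centred within 0.5 mm along and 1 mm across, and all four bar ends are visible. Next is the lid grip, starting with a close view of it from the camera side.

```bash
python3 d.py .53 .16 .27 96
```

```text
[ -1.71 -16.44  -1.59] [-3.000e-02 -1.000e-02 -1.814e+01]
```

Request:
{"method": "carry_out", "body": {"commands": [[[0,-0.1,-1.0,-1.0,0,0,-1.0],[0,-0.3,-2.8,-1.6,0,0,-3.0],[0,-0.5,-4.5,-1.6,0,0,-5.0],[0,-0.7,-6.3,-1.6,0,0,-7.0],[0,-0.9,-8.0,-1.6,0,0,-9.0],[0,-1.1,-10.0,-1.6,0,0,-11.0],[0,-1.3,-12.0,-1.6,0,0,-13.0],[0,-1.5,-14.0,-1.6,0,0,-15.0],[0,-1.7,-16.0,-1.6,0,0,-17.0],[0,-1.7,-16.4,-1.6,0,0,-18.1],[0,-1.7,-16.4,-1.6,0,0,-18.1],[0,-1.7,-16.4,-1.6,0,0,-18.1]]]}}

```text
time: 10.3
ee_pos: [0.5302, 0.1581, 0.2696]
eef_rot: [0.672, 0.741, -0.0, -0.001]
ft_force: [0.3, -0.3, -0.5]
width: 0.0871
```

```bash
python3 - <<'E'
from bench import r
from h import *
import pickle
s=r.read_state();W=r.camera_info("wrist");im=r.camera("wrist");cv2.imwrite("pics/k_w.png",im);pickle.dump((W,s['ee_pos'],s['eef_rot']),open("k_w.pkl","wb"))
print(s['joint_positions'].round(2),s['time'],s['ee_pos'])
E
```

```text
[ 0.44  0.28 -0.97  1.54  0.23  1.44  1.13] 10.3 [0.53019626 0.15805408 0.26963102]
```

View pics/k_w.png

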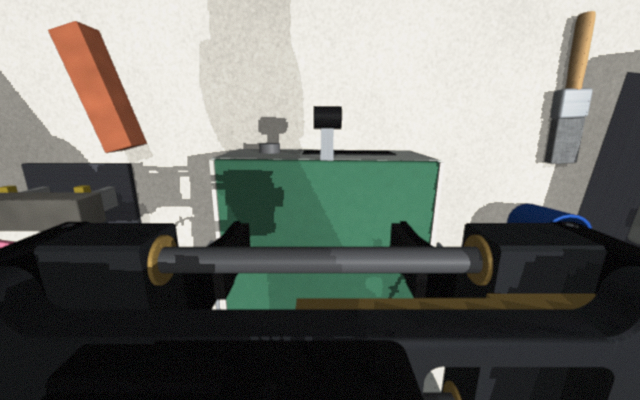

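The drum is at (314–342, 106–129), with its steel arm going to the lid at (327,150). A small knob sits on the chest front at (268,147), so I'll approach with the fingers partly closed.

```bash
python3 - <<'E'
from bench import r
from h import *
import pickle
W,p,q=pickle.load(open("k_w.pkl","rb"))
im=cv2.imread("pics/k_w.png");m=(im[90:135,300:356].max(2)<50)
bs=blobs(m,100);print(bs)
c=bs[0][1]+[300,90];g=onz(W,c,.12);print('grip',g,W['origin'])
b=bs[0][2]; L=onz(W,(300+b[0],90+b[1]),.12);Rr=onz(W,(300+b[0]+b[2],90+b[1]+b[3]),.12);print(L,Rr)
A=onz(W,(217,160.5),.1265);B=onz(W,(438,160.5),.1265)
print('lid front',A,B,np.linalg.norm(A-B),'normal ang',np.degrees(np.arctan2((B-A)[1],(B-A)[0])),(A+B)/2)
print('knob',onz(W,(268,147),.1),onz(W,(268,147),.08))
E
```

```text
[(np.int32(535), array([27.4728972, 26.8317757]), array([15, 17, 26, 21], dtype=int32))]
grip [0.45568823 0.15887985 0.12      ] [0.46072249 0.15042429 0.43179267]
[0.4470253  0.14469156 0.12      ] [0.46578098 0.17461064 0.12      ]
lid front [0.51302383 0.04420228 0.1265    ] [0.48942374 0.28309932 0.1265    ] 0.240059908470229 normal ang 95.64181270629236 [0.50122379 0.1636508  0.1265    ]
knob [0.49589334 0.09400745 0.1       ] [0.49801339 0.09060673 0.08      ]
```

```bash
python3 d.py .4555 .1585 .20 95.7;python3 d.py .4555 .1585 .101 95.7
```

```text
[ 0.31 -2.97  2.8 ] [-0.02 -0.02 -0.02]
[ 0.31 -2.96  6.76] [-0.02 -0.02 -0.02]
```

Request:
{"method": "carry_out", "body": {"commands": [[[80,0.15,-1.5,0.8,0,0,0],[80,0.3,-2.97,2.0,0,0,0],[80,0.3,-2.97,2.6,0,0,0],[80,0.3,-2.97,2.6,0,0,0]]], "grip_force": 15}}

```text
time: 10.85
ee_pos: [0.4559, 0.1571, 0.2045]
eef_rot: [0.673, 0.74, -0.001, -0.001]
ft_force: [0.6, -0.1, -0.4]
width: 0.0612
```

```bash
python3 - <<'E'
from bench import r
from h import *
print(r.read_state()['width'],r.read_state()['ee_pos'])
T=r.camera("top");S=r.camera("side");W=r.camera("wrist")
o=np.zeros((600,800,3),np.uint8)
o[:300,:400]=cv2.resize(T[180:280,210:343],(400,300),interpolation=cv2.INTER_CUBIC)
o[:300,400:]=cv2.resize(S[90:210,240:400],(400,300),interpolation=cv2.INTER_CUBIC)
o[300:,:480]=cv2.resize(W,(480,300))
cv2.imwrite("pics/l.png",o)
E
python3 d.py .4555 .1585 .101 95.7
```

```text
0.06119772748908437 [0.45586664 0.15713625 0.20452236]
[ 0.   -0.04  4.19] [-0.01 -0.03 -0.03]
```

View pics/l.png

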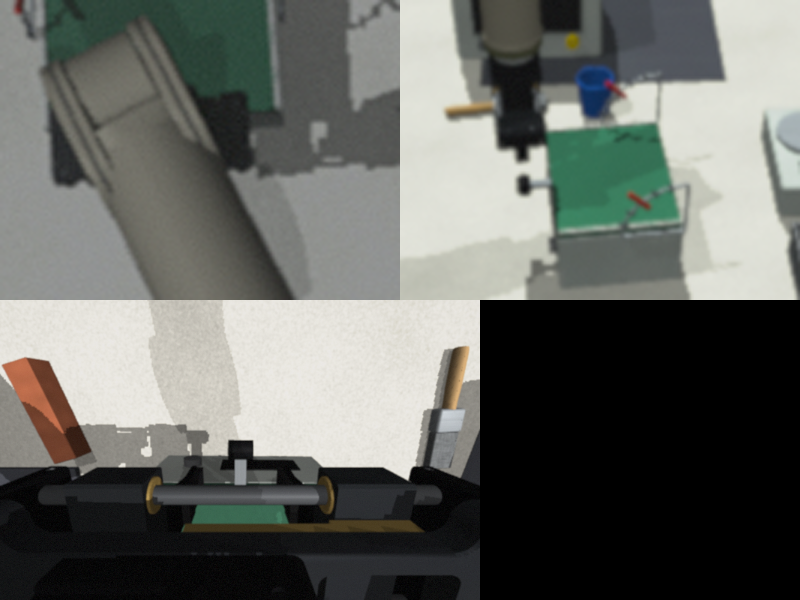

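```bash
python3 - <<'E'
from bench import r
from h import *
s=r.read_state();I=r.camera_info("wrist");p=s['ee_pos'];im=r.camera("wrist")
print(proj(I,[p[0],p[1],.12]),proj(I,p))
m=(im[170:216,300:345].max(2)<55);print([(a,c+[300,170],b) for a,c,b in blobs(m,80)])
c=[x for x in blobs(m,80)][0][1]+[300,170];print(onz(I,c,.12),I['origin'])
cv2.imwrite("pics/m.png",cv2.resize(im[160:300,240:400],None,fx=4,fy=4,interpolation=cv2.INTER_CUBIC))
E
```

```text
[319.84652635 199.78377697] [320.35365491 237.41367991]
[(np.int32(874), array([320.40617849, 201.34897025]), array([ 0, 18, 45, 28], dtype=int32))]
[0.45813219 0.15891546 0.12      ] [0.38704504 0.15051489 0.36782778]
```

View pics/m.png

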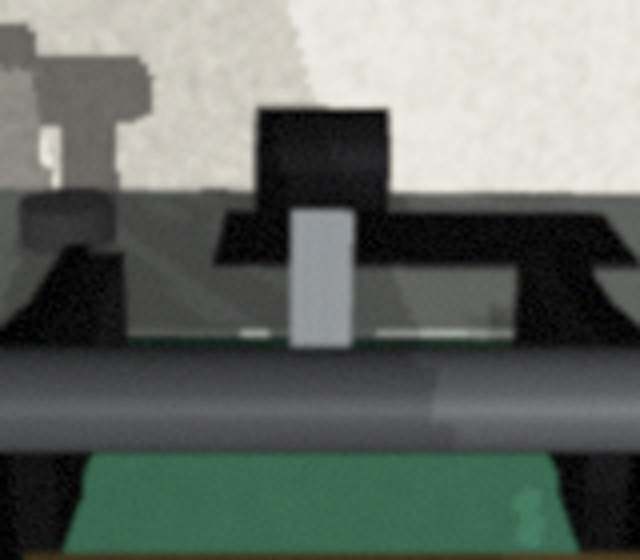

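The drum's centre is at about (320.6,200), and the tool axis projects to (319.8,199.8) at drum height, so they are aligned within 1 mm. I'll descend.

Request:
{"method": "carry_out", "body": {"commands": [[[80,0,0,1.5,0,0,0],[80,0,0,3.0,0,0,0],[80,0,0,3.8,0,0,0],[80,0,0,4.15,0,0,0],[80,0,0,4.15,0,0,0],[80,0,0,4.15,0,0,0]]]}}

```text
time: 11.8
ee_pos: [0.4572, 0.159, 0.103]
eef_rot: [0.672, 0.741, 0.001, -0.001]
ft_force: [0.1, 0.2, 0.3]
width: 0.0598
```

Request:
{"method": "carry_out", "body": {"commands": [[[255,0,0,0,0,0,0],[255,0,0,0,0,0,0],[255,0,0,0,0,0,0],[255,0,0,0,0,0,0],[255,0,0,0,0,0,0]]], "grip_force": 25}}

```text
time: 12.42
ee_pos: [0.4572, 0.1591, 0.1031]
eef_rot: [0.672, 0.741, 0.001, -0.001]
ft_force: [-0.6, 0.8, 0.5]
width: 0.0299
```

```bash
python3 - <<'E'
from bench import r
from h import *
s=r.read_state();print(s['ee_pos'],s['width'],s['ft_force'])
S=r.camera("side");W=r.camera("wrist")
o=np.zeros((300,800,3),np.uint8)
o[:300,:400]=cv2.resize(W[150:310,210:423],(400,300),interpolation=cv2.INTER_CUBIC)
o[:300,400:]=cv2.resize(S[90:210,240:400],(400,300),interpolation=cv2.INTER_CUBIC)
cv2.imwrite("pics/n.png",o)
E
```

```text
[0.45720904 0.15908711 0.1030945 ] 0.029880861198533167 [-0.58995156  0.81077129  0.51023256]
```

View pics/n.png

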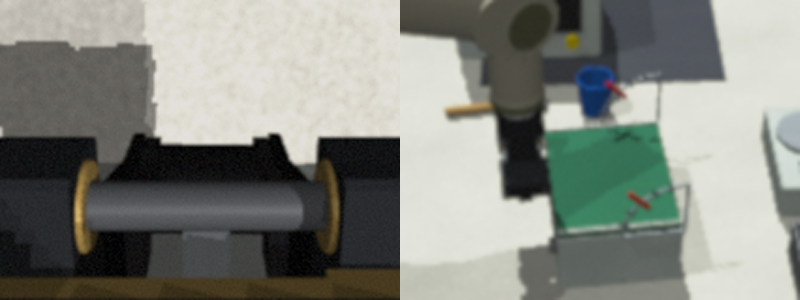

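Width is 29.9 mm, so the drum is pinched by its flat ends. I'll lift along the 245 mm arc, up to about 30° first.

Request:
{"method": "carry_out", "body": {"commands": [[[255,0,0.01,-0.43,0,0,0],[255,0,0.04,-0.85,0,0,0],[255,0,0.08,-1.28,0,0,0],[255,0,0.15,-1.7,0,0,0],[255,0,0.23,-2.12,0,0,0],[255,0,0.33,-2.54,0,0,0],[255,0,0.45,-2.95,0,0,0],[255,0,0.59,-3.35,0,0,0],[255,0,0.75,-3.75,0,0,0],[255,0,0.92,-4.14,0,0,0],[255,0,1.11,-4.53,0,0,0],[255,0,1.31,-4.9,0,0,0]]]}}

```text
time: 14.02
ee_pos: [0.4902, 0.1619, 0.2263]
eef_rot: [0.672, 0.741, 0.001, -0.001]
ft_force: [-1.4, 2.1, -3.0]
width: 0.0302
```

```bash
python3 - <<'E'
from bench import r
from h import *
s=r.read_state();p=s['ee_pos'];print(p,s['width'],s['ft_force'],np.degrees(np.arcsin((p[2]-.1031)/.245)), p-[0.45720904,0.15908711,0.1030945])
S=r.camera("side");W=r.camera("wrist")
o=np.zeros((300,800,3),np.uint8)
o[:300,:400]=cv2.resize(W[150:310,210:423],(400,300),interpolation=cv2.INTER_CUBIC)
o[:300,400:]=cv2.resize(S[90:210,240:400],(400,300),interpolation=cv2.INTER_CUBIC)
cv2.imwrite("pics/o.png",o)
E
```

```text
[0.49021048 0.16194573 0.22629959] 0.03019072799521881 [-1.41723219  2.14956356 -2.99854799] 30.189096602920454 [0.03300144 0.00285862 0.12320509]
```

View pics/o.png

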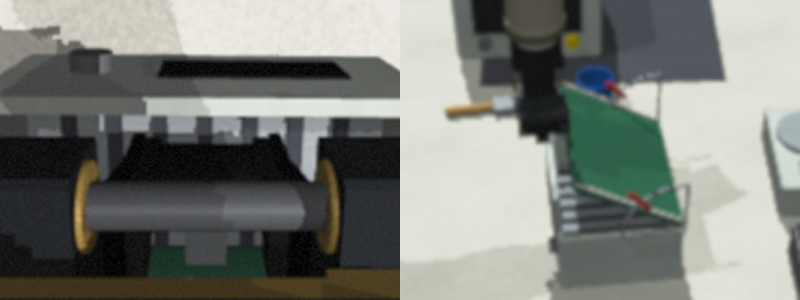

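The lid is up about 30°, with a load near 3 N and the pinch intact. I'll carry on to 45°.

Request:
{"method": "carry_out", "body": {"commands": [[[255,0,0.21,-0.34,0,0,0],[255,0,0.45,-0.69,0,0,0],[255,0,0.7,-1.04,0,0,0],[255,0,0.97,-1.37,0,0,0],[255,0,1.25,-1.69,0,0,0],[255,0,1.54,-2.0,0,0,0],[255,0,1.54,-2.0,0,0,0],[255,0,1.54,-2.0,0,0,0]]]}}

```text
time: 15.12
ee_pos: [0.529, 0.1654, 0.2765]
eef_rot: [0.672, 0.74, 0.002, -0.001]
ft_force: [0.8, -0.1, -3.6]
width: 0.0299
```

```bash
python3 - <<'E'
from bench import r
from h import *
s=r.read_state();p=s['ee_pos'];d=p-[0.45720904,0.15908711,0.1030945];h=np.hypot(d[0],d[1])
print(p,s['width'],s['ft_force'],'asin from drum centre .12',np.degrees(np.arcsin((p[2]-.1031)/.245)),np.degrees(np.arctan2(d[2],.245-h)),d)
S=r.camera("side");T=r.camera("top")
o=np.zeros((600,800,3),np.uint8)
o[:]=cv2.resize(S[90:210,240:400],(800,600),interpolation=cv2.INTER_CUBIC)
cv2.imwrite("pics/p.png",o);cv2.imwrite("pics/p_side.png",S);cv2.imwrite("pics/p_top.png",T)
E
```

```text
[0.52896595 0.16536227 0.2765287 ] 0.029903632965916634 [ 0.78407416 -0.12845872 -3.59548574] asin from drum centre .12 45.06205861166944 45.076907856373914 [0.07175691 0.00627516 0.1734342 ]
```

View pics/p.png

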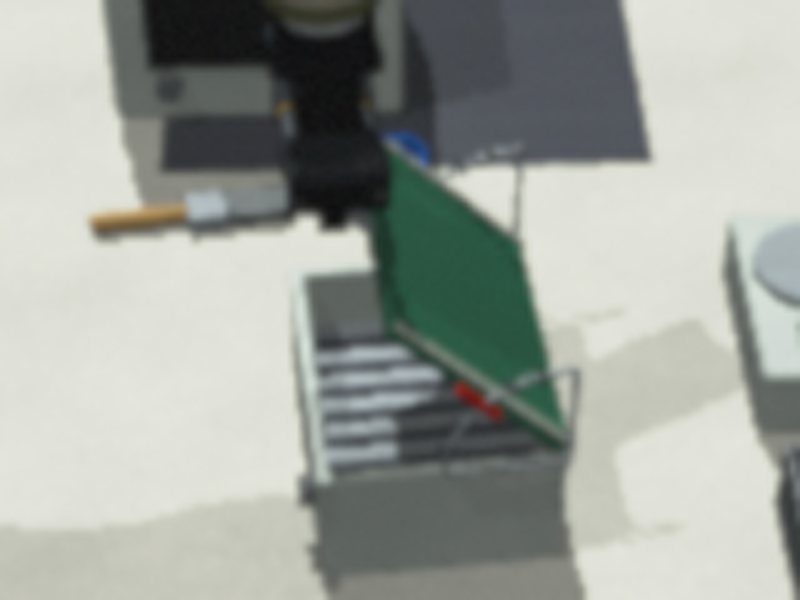

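View pics/p_top.png

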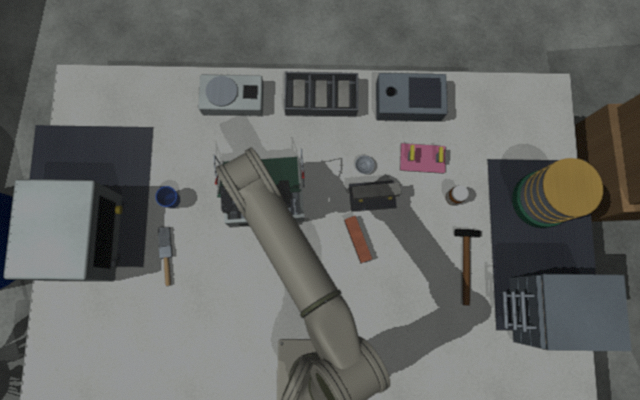

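The lid's near edge, from crop (395,325) to (565,440), runs along the red mark at (480,400). As an independent check, I'll work out the lid angle by casting those pixels onto the vertical plane of that edge.

```bash
python3 - <<'E'
from bench import r
from h import *
S=r.camera_info("side");a=np.radians(5.6);X=np.array([np.cos(a),np.sin(a),0]);Y=np.array([-np.sin(a),np.cos(a),0])
H=np.array([.701,.183,.12])
def onp(u,off):
    o,d=ray(S,(240+u[0]/5,90+u[1]/5));n=Y;t=((H+off*Y-o)@n)/(d@n);q=o+t*d-H;return np.array([q@X,q[2]])
for A,B in(((397,323),(563,436)),((392,330),(563,446))):
    f,b=onp(A,-.126),onp(B,-.126);e=f-b;print(f,b,'angle',np.degrees(np.arctan2(e[1],-e[0])),np.linalg.norm(e))
m=onp((460,388),-.13),onp((500,414),-.13);print('red mark ends',m,[np.degrees(np.arctan2(q[1],-q[0])) for q in m])
s=r.read_state();print(s['time'],s['joint_vel'].round(4),s['joint_positions'].round(2))
t0=cv2.imread("pics/a_top.png");t1=cv2.imread("pics/p_top.png")
for n,(x,y) in dict(dish=(366,163),jar=(457,194),brick=(357,238),cup=(168,196),brush=(166,255),mallet=(466,260)).items():
    w=24;A=t0[y-w:y+w,x-w:x+w].astype(np.float32).mean(2);B=t1[y-w:y+w,x-w:x+w].astype(np.float32).mean(2)
    print(n,cv2.phaseCorrelate(A,B))
E
```

```text
[-0.13566482  0.14803357] [-0.00407671  0.01386109] angle 45.55715311385682 0.18792999878998448
[-0.13937612  0.14157758] [-0.00338359  0.00255969] angle 45.63027808330255 0.19447349635453376
red mark ends (array([-0.0880735 ,  0.08016512]), array([-0.05619629,  0.0485516 ])) [np.float64(42.30868475778659), np.float64(40.82585153772319)]
15.225 [-0.0001 -0.0016 -0.0011  0.     -0.0025  0.0007 -0.0003] [ 0.44  0.28 -0.99  1.53  0.23  1.45  1.11]
dish ((-0.09051595512012867, 0.16811528988560198), 0.7049250705685053)
jar ((0.056974631969914924, -0.18825889490308612), 1.000887029700809)
brick ((-0.16113561154668332, -0.4516770533956489), 0.6419620729155011)
cup ((-0.012654584400436875, -0.04730656427477342), 0.9662318155169487)
brush ((0.05747811996627661, 0.03154381162353559), 0.9858830695350965)
mallet ((-0.7448234854243871, -0.6257783108712403), 0.18711338999370733)
```

```bash
python3 - <<'E'
from bench import r
print(r.close_job()); s=r.read_state();print(s['time'],s['ee_pos'],s['width'])
E
```

```text
the job is handed in; nothing more can be done
None
the job is handed in; nothing more can be done
```

The grey prism is on the dark stand, and the gripper is holding the green lid open at about 45 degrees. I handed the job in at about 15 s of the 54 s allowed.

- **Prism:** I set it down gently; the upward push at the wrist read about 10 N as it touched. A wrist-camera check after release put it about 0.5 mm off centre lengthwise and 1 mm crosswise, with all four bar ends visible.
- **Lid:** The gripper is pinching the black drum by its flat ends (29.9 mm opening), with a steady load of about 3.6 N. The arm's position gives 45.1° and the side camera gives 45.6°. The near edge runs along the red mark in the picture.
- **Check that disagreed:** My measured position for the red mark came out at 41–42°. I had to guess how far out the scale sits from the lid. The mark's own slope measured about 44.7°.
- **Other things on the bench:** Dish, jar, brick, cup and brush had not moved measurably between the first and last top views. The mallet comparison was unreliable, probably because of the arm and its shadow, but by eye it lies where it was.

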